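# Turn the scan turntable until the little robot faces the camera, then fire the release

### The arm

A 6-joint arm with a two-finger parallel gripper is mounted at the origin on the work surface. World frame = base frame: x ahead of the robot, y to its left, z up, the work surface at z = 0. Lengths are in m, angles in rad, forces in N, time in s.
With the tool pointing down it reaches from about 0.375 to 0.9 m from the base axis. Payload 3.1 kg.
Tool frame: the origin (TCP) lies at the centre of the arm's flange, where the gripper is bolted on; the fingertips stand 173 mm ahead of it and the grasp point (between the pads) lies 155 mm ahead of it; z points along the fingers, x is the direction in which the jaws open and shut, and the axes are right-handed (so a half turn about z gives the same grasp; the last joint's range is limited). The gripper opens to 85 mm and grips with 20 to 120 N. Pads are 22 mm wide; open, the fingers measure 114 mm over their backs; the gripper's body (76 mm by 85 mm) begins 54 mm behind the grasp point. The pads swing forward as they close: fully open they stand 13 mm farther back than shut.
Start: joints at [-1.331, 0.527, 1.433, -0, 1.181, -0.178], TCP at [0.254, -0.571, 0.405] pointing down, gripper open.
Joint ranges: [-3.08, 3.08], [-0.75, 2.2], [0.22, 2.44], [-1.43, 4.57], [0, 2.65], [-2.85, 2.85]. Speed limits (rad/s): [2.79, 2.79, 3.14, 3.14, 3.14, 3.14].

### API

Orientations are given as a unit quaternion [x, y, z, w].
In Python, from station import manip gives the robot as it stands.
- The arm moves only by the shell command python3 -m jog 'ROWS' [OPENING] [FORCE]. ROWS is JSON, a list that holds one entry, the list of rows, each a list of 4 numbers: the shift along the world's x, y, z in mm, then the turn about the world's z in degrees. A call has exactly 8 rows; each row shifts and turns the commanded pose from where the row before left it; what a row does not reach is not made up. A row lasts 1/8 s, in which the tool goes at most 62.5 mm and 10.7 degrees, less where a joint would pass 70% of its speed; a pose out of reach is approached as far as the arm can. A call is refused whole if a number of a shift passes 62.5 or a number of a turn 10.7, either way. A call with a gripper value outside its range is refused whole. OPENING is the opening in per cent of the stroke, from 0 (shut) to 100 (fully open), set as the call begins (- or left out, the last holds). The fingers move at their own pace and stop on an object; FORCE is the grip in N (left out, the last holds). Time passes only in rows, so rows that do not move let the fingers close, or fill a call up. It gives the time, the measured TCP pose, the force and the opening at its end, in the units of the state.
- manip.sense(): the state, without advancing time (a new reading comes with each control period).
- manip.snapshot(name): name is "scene" or "top" or "wrist"; returns the picture (480x640x3 uint8, red, green, blue); there is no depth.
- manip.camera_info(name): a dict with "fx", "fy", "cx", "cy" (pixels), "k1" (the pictures are not rectified: a ray, as slopes to the right and down, at radius r is drawn at 1 + k1 r^2 times it, then the intrinsics apply), "R" (3x3) and "t" (3): a world point X has camera coordinates R X + t. Camera axes: x right, y down, z forward; pixel columns grow to the right and rows downward; lengths in m; the calibration is good to about 2 mm. A picture is of the moment at which its call begins: read the wrist's pose just before it. camera_info takes no time and is no camera call; for the wrist camera it gives the pose at the moment of the call.
- manip.sign_off(): hands the job in, once; it reports no verdict.
The state is a dict: "t": time; "q": joint angles; "qd": joint speeds; "tau": joint torques, N m; "tcp_pos": TCP position; "tool_rot": TCP orientation; "force": force on the tool from outside, world axes, zero at the start; "ft_torque": the same for the moment, N m; "finger_gap": opening from 0.0 (shut) to 1.0 (fully open).
Only numpy, scipy, OpenCV 4.12 (cv2) and the standard library are available. Lean on these libraries where they do the work, as an engineer would, in place of code of your own. Each camera call takes 0.05 s, during which the arm holds its last target. There are 200 camera calls.

### The job

Push the turntable round by its lobed rim, gently, until the little wheeled robot standing on it looks straight at the camera on the station's rail, then press the camera's release button all the way down and let it come up again. Do not touch, lift or shift the robot or the little metal reference post riding on the turntable, and leave everything else on the desk where it is. Do not press the release before the robot faces the camera.

Things in the scene. Friction and masses are not known exactly. Their poses are not given: they have to be found in the camera images.
- station: Fixed scan station, screwed down. Origin on the turntable's axis at desk height; z up; +x points from the axis to the camera. Grey base (230 mm across, 20 mm high) and an aluminium rail (40 mm wide, 17 mm high, below the platter) along +x to a post 347 mm from the axis with a black camera head (32 x 118 x 38 mm, 86 to 124 mm above the desk, front 307 mm out) that looks back at the axis.
- eyes (a point): Point between the fronts of the little robot's two sensor eyes: 73 mm ahead of its origin (its +x) and 48 mm above the platter's top.
- platter (a joint): Angle of the platter (rad), growing counter-clockwise seen from above, any number of turns. It turns both ways with light bearing friction (0.07 N m, about 0.5 N at the rim) and stops as soon as nobody pushes. At angle 0 one of the rim's ten equal lobes is centred on the station's +x; the others follow every 36 degrees.
- platter_top (a point): Centre of the black platter's top, on the axis, 46 mm above the desk. Platter 16 mm thick, underside 30 mm up. Its rim has ten lobes: between them the edge lies 131 mm from the axis, the lobes reach 147 mm. A lobe is 36 mm wide with corners rounded 9 mm; the gaps are about 50 mm wide. A fingertip let down from above into a gap pushes a lobe sideways.
- rover: The little wheeled robot standing loose on the platter, about centred: 132 mm long, 110 mm wide over its two big rear wheels, 67 mm high, nowhere over 85 mm from its origin, 330 to 550 g. At its front an upright white plate with two round metal sensor eyes that stick out. Origin under its middle, at the platter's top; +x is the way it looks (out through the eyes), z up.
- ref_post: Small aluminium scale reference post, 22 mm across the foot, 36 mm high, 50 g, standing loose near the edge of the platter, about 106 to 113 mm from the axis; rides round with it. Origin: centre of its foot, z up.
- release (a joint): Travel of the release button (m): 0 up, 0.006 fully down, growing downwards; it springs back. It needs about 5 N to be pushed fully down and counts as pressed beyond 0.0045.
- release_top (a point): Centre of the release button's top: a round white button 30 mm across, standing 10 mm above its dark collar (46 mm across), on a low grey box (66 x 90 mm, 26 mm high) fixed to the desk beside the turntable, left or right. Top 48 mm above the desk when up; press straight down.
- screw_jar: Bystander: closed glass jar, 58 mm across, 78 mm high; origin under its centre. It stands on the side of the turntable where the release box is not.
- spare_wheel: Bystander: spare rubber wheel lying flat, 62 mm across, 14 mm high; origin under its centre.
- screwdriver: Bystander: screwdriver lying on the desk, 180 mm long; origin near its middle, on the desk.
- battery_pack: Bystander: black battery pack, 72 x 46 x 24 mm; origin under its centre.
- gear_motor: Bystander: small gear motor lying on the desk, 64 x 22 x 20 mm; origin under its centre.

How it is judged:
On the way, in this order (a step that is already met when the one before it is completed fails the run):
1. the robot on the turntable looks at the camera and the turntable stands still (angle between the x axis of rover and the x axis of station, either way round below 0.14 rad and x of eyes in the frame of station above 0.03 m and velocity of joint platter between -0.05 and 0.05 rad/s), for 0.3 s.
2. the release button is pressed down while the robot looks at the camera (angle between the x axis of rover and the x axis of station, either way round below 0.14 rad and x of eyes in the frame of station above 0.03 m and value of joint release above 0.0045 m), for 0.05 s.
At the end, for the whole second after the job is handed in: The robot stands upright within 15 mm of the axis and looks along the rail to the camera within 0.14 rad (8 degrees). The post stands upright on the platter, the turntable is at rest and the release button is up again (all of step 1 and value of joint release below 0.0015 m and horizontal distance between rover and station below 0.015 m and angle between each of rover, ref_post's own z axis and vertical below 0.1 rad and height (world z) of rover below 0.052 m and horizontal distance between ref_post and station below 0.12 m); the robot touches nothing.
It fails at once if the robot or the reference post is touched by the arm or gripper (contact force between any of the fingers, the arm and rover above 0.3 N or contact force between any of the fingers, the arm and ref_post above 0.3 N).
It fails at once if the robot or the post is lifted, tipped or shifted on the platter (height (world z) of any of rover, ref_post above 0.056 m or height (world z) of ref_post below 0.036 m or angle between rover's own z axis and vertical above 0.2 rad or angle between ref_post's own z axis and vertical above 0.3 rad or horizontal distance between rover and station above 0.02 m).
It fails at once if the turntable is spun fast (over 2.5 rad/s) (velocity of joint platter above 2.5 rad/s or velocity of joint platter below -2.5 rad/s).
It fails at once if the release is pressed while the robot does not face the camera (value of joint release above 0.0045 m and not (angle between the x axis of rover and the x axis of station, either way round below 0.14 rad and x of eyes in the frame of station above 0.03 m)).
It fails at once if something else on the desk is moved more than 25 mm (distance of any of screw_jar, spare_wheel, screwdriver, battery_pack, gear_motor from where it was at the start of the episode above 0.025 m).
It also fails if it takes over 69 s, if anything falls off the work surface, if the arm or the gripper's body presses on something with over 40 N, if the wrist force passes 120 N, or if a joint passes its speed limit or range.

## Working session

There is one attempt and no reset: what is moved stays moved. The work goes in short steps, Python scripts to look and compute and a shell command to move; the robot and the scene stay as the last step left them, time stands still between calls to the robot, and variables do not carry over. Pictures are saved under pics/ and viewed, about 8 in all and at most 12, crops included, and the job is handed in when it is done.

```bash
mkdir -p pics
cat > h.py <<'E'
import numpy as np, cv2
from station import manip
def ray(ci,u,v):
    d=np.array([(u-ci["cx"])/ci["fx"],(v-ci["cy"])/ci["fy"]]);p=d.copy()
    for _ in range(20): p=d/(1+ci["k1"]*(p@p))
    R=np.array(ci["R"]);t=np.array(ci["t"])
    return -R.T@t, R.T@np.array([p[0],p[1],1.])
def onz(ci,u,v,z):
    o,d=ray(ci,u,v); return o+d*(z-o[2])/d[2]
def proj(ci,X):
    c=np.array(ci["R"])@np.array(X)+np.array(ci["t"]);p=c[:2]/c[2];p=p*(1+ci["k1"]*(p@p))
    return np.array([p[0]*ci["fx"]+ci["cx"],p[1]*ci["fy"]+ci["cy"]])
def save(n,f):
    im=manip.snapshot(n);cv2.imwrite(f"pics/{f}.png",im[:,:,::-1]);return im
E
python3 - <<'E'
from h import *
for n in("top","scene"):
    save(n,n+"0");ci=manip.camera_info(n);o,d=ray(ci,320,240);print(n,o.round(3),d.round(3),ci["fx"])
print(manip.sense()["t"])
E
```

```text
top [0.389 0.    1.234] [ 0.085 -0.01  -0.996] 508.7240028185756
scene [ 1.143 -0.553  1.23 ] [-0.467  0.349 -0.813] 501.79974942544976
0.1
```

View pics/top0.png

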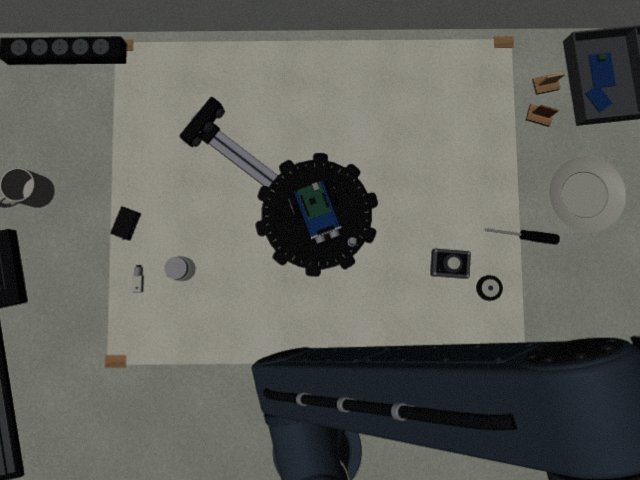

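View pics/scene0.png

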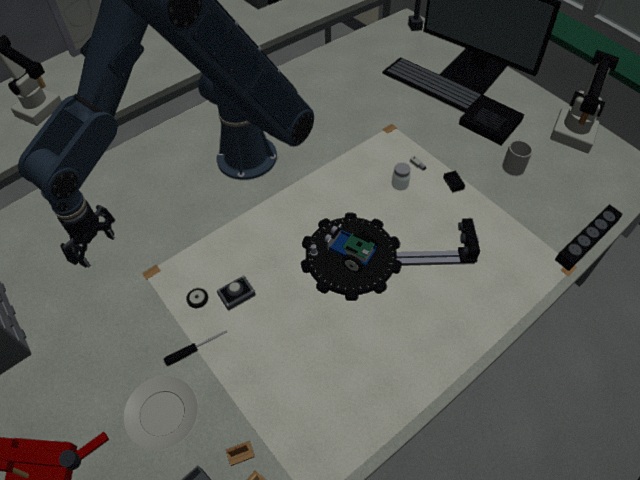

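The top view shows the platter at about (317,214), with the rail running to the camera head at (203,120). The rover's eyes are at about (320,239) and (334,235), facing down in the image. The post is at (352,241), the release at (454,263) and the jar at (179,268).

Run:
```python
from h import *
im=cv2.imread("pics/top0.png");ci=manip.camera_info("top")
g=cv2.cvtColor(im,cv2.COLOR_BGR2GRAY).astype(int)
hsv=cv2.cvtColor(im,cv2.COLOR_BGR2HSV)
# platter: dark mask -> opened blob
m=((g<60).astype(np.uint8))*255
m[:, :240]=0;m[:,400:]=0;m[:140]=0;m[290:]=0
m=cv2.morphologyEx(m,cv2.MORPH_CLOSE,np.ones((5,5)))
cs,_=cv2.findContours(m,cv2.RETR_EXTERNAL,cv2.CHAIN_APPROX_NONE);c=max(cs,key=cv2.contourArea)[:,0,:]
P=np.array([onz(ci,u,v,.042)[:2] for u,v in c.astype(float)])
(e,r)=cv2.minEnclosingCircle(P.astype(np.float32));print("platter enc",e,r)
e=np.array(e)
# refine by radial profile
from scipy.optimize import least_squares
def res(p):
    d=P-p[:2];a=np.arctan2(d[:,1],d[:,0]);rr=np.hypot(*d.T)
    return rr-p[2]-p[3]*np.cos(10*a)-p[4]*np.sin(10*a)
s=least_squares(res,[*e,.139,0.005,0.005],loss="soft_l1",f_scale=.004).x
e=s[:2];print("fit",s,"lobe angle deg mod36",np.degrees(np.arctan2(s[4],s[3]))/10)
# camera head
cam=(g<55).astype(np.uint8);cam[:90]=0;cam[150:]=0;cam[:,:170]=0;cam[:,230:]=0
mom=cv2.moments(cam,True);q=onz(ci,mom["m10"]/mom["m00"],mom["m01"]/mom["m00"],.115)[:2];print("cam",q,np.hypot(*(q-e)),"dir",np.degrees(np.arctan2(*(q-e)[::-1])))
# rail edges: bright grey midline
for u,v in((245,162),(258,171)):
    w=onz(ci,u,v,.017)[:2];print("rail",w,np.degrees(np.arctan2(*(w-e)[::-1])))
eye=(onz(ci,320,239,.094)+onz(ci,334,235,.094))[:2]/2
a=onz(ci,320,239,.094)[:2]-onz(ci,334,235,.094)[:2]
print("eyes",eye,np.hypot(*(eye-e)),"dir",np.degrees(np.arctan2(*(eye-e)[::-1])),"perp",np.degrees(np.arctan2(a[1],a[0])))
b=cv2.inRange(hsv,(50,70,30),(130,255,255));b[:170]=0;b[250:]=0;b[:,:280]=0;b[:,350:]=0
pts=cv2.findNonZero(b);R=cv2.minAreaRect(pts);print("body",R)
box=cv2.boxPoints(R);W=np.array([onz(ci,u,v,.09)[:2] for u,v in box.astype(float)]);
for i in range(4):
    d=W[(i+1)%4]-W[i];print(W[i].round(3),np.hypot(*d).round(3),np.degrees(np.arctan2(d[1],d[0])).round(1))
pp=onz(ci,352,241,.08)[:2];print("post",pp,np.hypot(*(pp-e)),np.degrees(np.arctan2(*(pp-e)[::-1])))
print("release",onz(ci,454,263,.048),"jar",onz(ci,179,268,.078))
o=im[80:300,170:480];cv2.imwrite("pics/crop.png",cv2.resize(cv2.convertScaleAbs(o,alpha=2.2),None,fx=2.5,fy=2.5,interpolation=cv2.INTER_CUBIC))
```

```text
platter enc (0.5811913013458252, 0.02819189243018627) 0.1870962530374527
fit [ 0.55462197 -0.00208866  0.13662886  0.00489055 -0.00622715] lobe angle deg mod36 -5.185534097805127
cam [0.74832016 0.24906183] 0.31716802916361064 dir 52.35902656405628
rail [0.68494381 0.16915631] 52.72792940077877
rail [0.66238209 0.13748586] 52.32964954670597
eyes [ 0.49271371 -0.02661228] 0.06658859487787205 dir -158.39007715512764 perp 105.466615915626
body ((316.22601318359375, 208.1027374267578), (48.80615234375, 31.249982833862305), 69.44395446777344)
[0.6   0.049] 0.071 -69.7
[ 0.624 -0.017] 0.112 -160.3
[ 0.519 -0.055] 0.071 110.1
[0.495 0.011] 0.112 20.0
post [ 0.48431324 -0.08375932] 0.10776555080414431 -130.72453868318027
release [ 0.4332543 -0.3232524  0.048    ] jar [0.4265987  0.30995789 0.078     ]
```

View pics/crop.png

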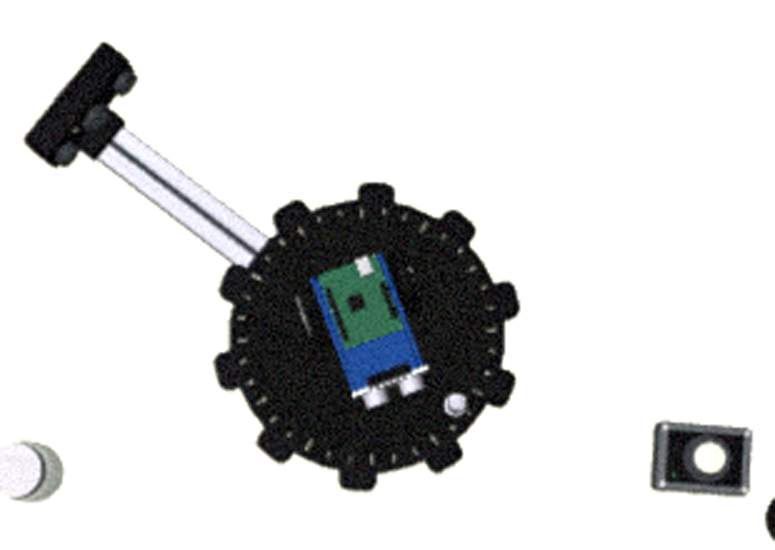

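```bash
python3 - <<'E'
from h import *
from scipy.spatial.transform import Rotation as Ro
s=manip.sense();R=Ro.from_quat(s["tool_rot"]).as_matrix();print(R.round(3),s["tcp_pos"])
x=np.degrees(np.arctan2(R[1,0],R[0,0]));print("x yaw",x)
C=np.array([.5546,-.0021])
for a in (12.8,17):
  for r in(.15,):print(a,C+r*np.array([np.cos(np.radians(a)),np.sin(np.radians(a))]))
E
python3 -m jog '[[[60,60,0,0],[60,60,0,0],[60,60,0,0],[60,60,0,0],[60,60,0,0],[60,60,0,0],[40,60,0,0],[0,60,0,0]]]' 0 20
```

```text
[[ 0.407 -0.914 -0.   ]
 [-0.914 -0.407  0.002]
 [-0.002 -0.    -1.   ]] [ 0.25413317 -0.57066469  0.40381785]
x yaw -66.0047993114116
12.8 [0.7008724  0.03113227]
17 [0.69804571 0.04175576]
t: 1.1
tcp_pos: [0.5561, -0.1923, 0.4042]
tool_rot: [0.839, -0.544, 0.001, -0.0]
force: [-0.0, 0.5, 0.1]
finger_gap: -0.006
```

```bash
python3 -m jog '[[[9,14,0,10.5],[9,14,0,10.5],[9,14,0,10.5],[9,14,0,10.5],[9,14,0,10.5],[9,14,0,10.5],[9,14,0,10.5],[9,14,0,10.5]]]'
python3 -m jog '[[[9,14,-10,10.5],[9,14,-10,10.5],[9,14,-10,10.5],[9,14,-10,10.5],[9,14,-10,10.5],[9,14,-10,10.5],[9,14,-10,10.5],[9,14,-10,10.5]]]'
python3 - <<'E'
from h import *
from scipy.spatial.transform import Rotation as Ro
im=save("wrist","w1");ci=manip.camera_info("wrist")
R=Ro.from_quat(manip.sense()["tool_rot"]).as_matrix();print(R.round(3),manip.sense()["tcp_pos"],manip.sense()["q"])
C=np.array([.5546,-.0021])
im=cv2.convertScaleAbs(im[:,:,::-1],alpha=2)
for k in range(10):
    a=np.radians(-5.2+36*k);p=proj(ci,[C[0]+.147*np.cos(a),C[1]+.147*np.sin(a),.046])
    if abs(p[0])<2000: cv2.circle(im,tuple(int(v) for v in p),5,(0,0,255),-1)
a=np.radians(12.8);p=proj(ci,[C[0]+.146*np.cos(a),C[1]+.146*np.sin(a),.046]);print(p);cv2.circle(im,tuple(int(v) for v in p),5,(0,255,0),-1)
cv2.imwrite("pics/w1o.png",im)
E
```

```text
t: 2.1
tcp_pos: [0.6261, -0.0813, 0.4041]
tool_rot: [0.987, 0.159, -0.001, -0.0]
force: [0.5, 0.6, -0.3]
finger_gap: 0.003
t: 3.1
tcp_pos: [0.6981, 0.0307, 0.3237]
tool_rot: [0.627, 0.779, -0.0, -0.001]
force: [0.5, 0.6, -0.7]
finger_gap: 0.0
[[-0.219  0.976 -0.002]
 [ 0.976  0.219  0.002]
 [ 0.002 -0.002 -1.   ]] [0.6984533  0.03249894 0.32214151] [-1.13195434e-01  7.17144515e-01  1.29972913e+00  1.65189981e-03
  1.12704236e+00 -1.90500906e+00]
[317.56841013 236.51999307]
```

View pics/w1o.png

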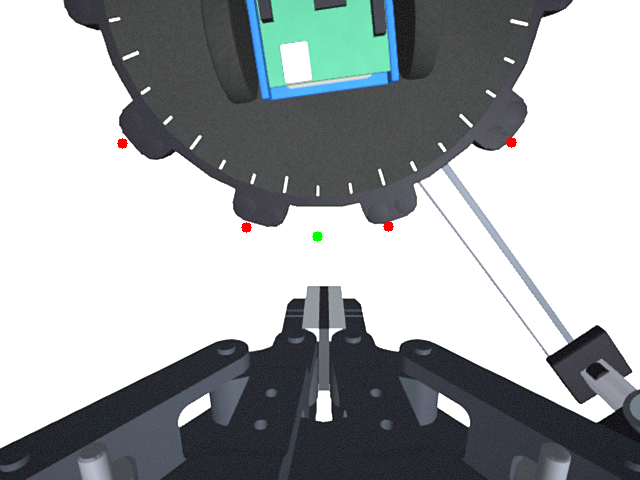

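```bash
cat > fit.py <<'E'
from h import *
from scipy.optimize import least_squares
def prof(a):  # rim radius at angle a from a lobe centre
    a=(a+np.pi/10)%(np.pi/5)-np.pi/10
    return .131+.016/(1+np.exp((np.abs(a)-.122)/.012))
def fitrim(P,c0,ph0):
    def res(p):
        d=P-p[:2];return np.hypot(*d.T)-prof(np.arctan2(d[:,1],d[:,0])-p[2])
    best=None
    for dp in np.radians([-9,-4.5,0,4.5,9]):
        s=least_squares(res,[*c0,ph0+dp],loss="soft_l1",f_scale=.002)
        if best is None or s.cost<best.cost: best=s
    r=np.abs(res(best.x));return best.x,np.median(r)
def wristrim(bgr,ci,z=.046,c0=(.5546,-.0021),ph0=-.09,thr=100,near=.02):
    g=cv2.cvtColor(bgr,cv2.COLOR_BGR2GRAY)
    m=(g<thr).astype(np.uint8)*255
    cs,_=cv2.findContours(m,cv2.RETR_EXTERNAL,cv2.CHAIN_APPROX_NONE)
    c=np.vstack([k[:,0,:] for k in cs if cv2.contourArea(k)>800]).astype(float)
    c=c[(c[:,0]>2)&(c[:,0]<637)&(c[:,1]>2)&(c[:,1]<477)]
    P=np.array([onz(ci,u,v,z)[:2] for u,v in c]);r=np.hypot(*(P-np.array(c0)).T)
    k=np.abs(r-.139)<near;return fitrim(P[k],c0,ph0)+(k.sum(),)
E
python3 - <<'E'
from fit import *
ci=manip.camera_info("wrist");im=cv2.imread("pics/w1.png")
o,_=ray(ci,320,240);print("cam",o)
for z in(.046,.038):
    for t in(50,75):print("wrist",z,wristrim(im,ci,z,thr=t))
ci=manip.camera_info("top");im=cv2.imread("pics/top0.png")
for z in(.046,.038):
    for t in(45,60,75):print("top",z,wristrim(im,ci,z,thr=t))
E
```

```text
cam [0.62938479 0.0186899  0.29011752]
wrist 0.046 (array([ 0.55010882, -0.00137672, -0.06998984]), np.float64(0.001902095537191284), np.int64(761))
wrist 0.046 (array([ 0.55036022, -0.00128392, -0.06958254]), np.float64(0.0018055520724242768), np.int64(766))
wrist 0.038 (array([ 0.55161843, -0.00118913, -0.06823145]), np.float64(0.0008319523040450638), np.int64(761))
wrist 0.038 (array([ 0.55182378, -0.00114134, -0.06821399]), np.float64(0.0007959753733514097), np.int64(766))
top 0.046 (array([ 0.5525501 , -0.00302773, -0.07309209]), np.float64(0.003035435090139982), np.int64(419))
top 0.046 (array([ 0.5526387 , -0.0031005 , -0.07389263]), np.float64(0.002634639881571449), np.int64(425))
top 0.046 (array([ 0.55250775, -0.00309662, -0.07363128]), np.float64(0.002008333054974276), np.int64(421))
top 0.038 (array([ 0.55365395, -0.00323569, -0.07322117]), np.float64(0.002131836901061307), np.int64(418))
top 0.038 (array([ 0.55371144, -0.00320184, -0.07377406]), np.float64(0.001695381360773296), np.int64(423))
top 0.038 (array([ 0.55361472, -0.00315983, -0.07357818]), np.float64(0.0011900749958272394), np.int64(419))
```

```bash
python3 -m jog '[[[-0.5,0,-14.6,0],[-0.5,0,-14.6,0],[-0.5,0,-14.6,0],[-0.5,0,-14.6,0],[-0.5,0,-14.6,0],[-0.5,0,-14.6,0],[-0.5,0,-14.6,0],[-0.5,0,-14.6,0]]]'
python3 - <<'E'
from h import *
s=manip.sense();C=np.array([.5525,-.0018]);p=s["tcp_pos"][:2]-C;print(s["tcp_pos"],s["force"])
r=np.hypot(*p);a=np.degrees(np.arctan2(p[1],p[0]));print(r,a)
st=[1,1.5,2,3,4,4.5]+[5]*8*3
st=st+[4,3]
A=a-np.cumsum([0]+st);r=.1455
Q=1000*np.c_[np.cos(np.radians(A)),np.sin(np.radians(A))]*r
cum=Q-Q[0];rd=np.round(cum*2)/2
D=np.diff(rd,axis=0)
for i in range(0,len(st),8):print(A[min(i+8,len(st))],[[float(d[0]),float(d[1]),0,-float(t)] for d,t in zip(D[i:i+8],st[i:i+8])])
E
```

```text
t: 4.15
tcp_pos: [0.694, 0.0303, 0.2069]
tool_rot: [0.629, 0.777, 0.0, 0.0]
force: [-1.1, -0.5, 0.8]
finger_gap: 0.002
[0.69402154 0.03026378 0.20693943] [-1.1284436  -0.51012435  0.80755577]
0.14510834813124118 12.765683594112618
-13.234316405887382 [[0.5, -2.5, 0, -1.0], [1.0, -3.5, 0, -1.5], [0.5, -5.0, 0, -2.0], [1.0, -8.0, 0, -3.0], [0.5, -10.0, 0, -4.0], [0.0, -11.5, 0, -4.5], [-1.5, -12.5, 0, -5.0], [-2.5, -12.5, 0, -5.0]]
-53.234316405887384 [[-3.0, -12.0, 0, -5.0], [-4.5, -12.0, 0, -5.0], [-5.5, -11.5, 0, -5.0], [-6.5, -11.0, 0, -5.0], [-7.5, -10.0, 0, -5.0], [-8.5, -10.0, 0, -5.0], [-9.0, -8.5, 0, -5.0], [-10.0, -8.0, 0, -5.0]]
-93.23431640588738 [[-10.5, -7.5, 0, -5.0], [-11.0, -6.0, 0, -5.0], [-11.5, -5.5, 0, -5.0], [-12.0, -4.0, 0, -5.0], [-12.0, -3.0, 0, -5.0], [-13.0, -2.0, 0, -5.0], [-12.5, -1.0, 0, -5.0], [-12.5, 0.0, 0, -5.0]]
-130.23431640588737 [[-12.5, 1.5, 0, -5.0], [-12.5, 2.0, 0, -5.0], [-12.5, 3.5, 0, -5.0], [-12.0, 4.5, 0, -5.0], [-11.0, 5.5, 0, -5.0], [-11.0, 6.5, 0, -5.0], [-8.5, 6.0, 0, -4.0], [-6.0, 5.0, 0, -3.0]]
```

```bash
python3 -m jog '[[[0.5,-2.5,0,-1],[1,-3.5,0,-1.5],[0.5,-5,0,-2],[1,-8,0,-3],[0.5,-10,0,-4],[0,-11.5,0,-4.5],[-1.5,-12.5,0,-5],[-2.5,-12.5,0,-5]]]'
python3 -c "
from h import *
s=manip.sense();p=s['tcp_pos'][:2]-np.array([.5525,-.0018]);print(np.hypot(*p),np.degrees(np.arctan2(p[1],p[0])),s['tcp_pos'])
save('top','top1');im=cv2.imread('pics/top1.png')[80:300,170:480];cv2.imwrite('pics/top1c.png',cv2.resize(cv2.convertScaleAbs(im,alpha=2.2),None,fx=2.5,fy=2.5,interpolation=cv2.INTER_CUBIC))
im=cv2.imread('pics/top1.png');im2=save('scene','sc1')"
```

```text
t: 5.15
tcp_pos: [0.6941, -0.036, 0.2089]
tool_rot: [0.789, 0.614, 0.001, 0.001]
force: [1.0, 0.4, -0.6]
finger_gap: -0.002
0.14570351760912634 -13.57625718126906 [ 0.69413232 -0.03600234  0.2088946 ]
```

View pics/sc1.png

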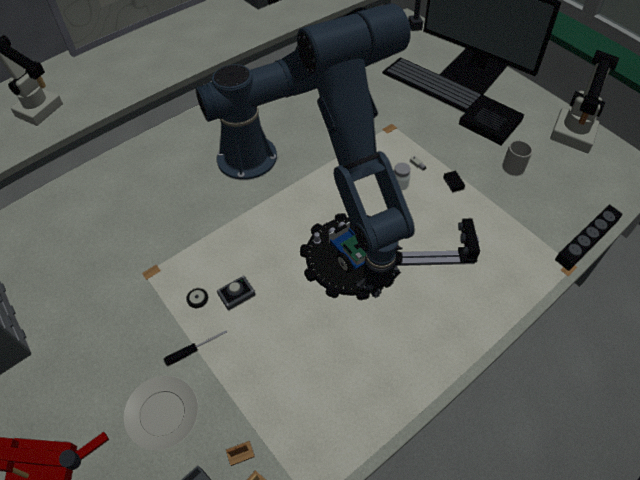

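The rover at (350,245) has turned clockwise with the platter, so the push is working. I'll continue.

```bash
python3 -m jog '[[[-3,-12,0,-5],[-4.5,-12,0,-5],[-5.5,-11.5,0,-5],[-6.5,-11,0,-5],[-7.5,-10,0,-5],[-8.5,-10,0,-5],[-9,-8.5,0,-5],[-10,-8,0,-5]]]'
python3 -m jog '[[[-10.5,-7.5,0,-5],[-11,-6,0,-5],[-11.5,-5.5,0,-5],[-12,-4,0,-5],[-12,-3,0,-5],[-13,-2,0,-5],[-12.5,-1,0,-5],[-12.5,0,0,-5]]]'
python3 -c "
from h import *
s=manip.sense();p=s['tcp_pos'][:2]-np.array([.5525,-.0018]);print(np.hypot(*p),np.degrees(np.arctan2(p[1],p[0])),s['tcp_pos'])"
```

```text
t: 6.25
tcp_pos: [0.6394, -0.1185, 0.2086]
tool_rot: [0.951, 0.308, 0.001, 0.001]
force: [0.2, -0.5, -1.1]
finger_gap: 0.001
t: 7.25
tcp_pos: [0.5443, -0.1475, 0.2086]
tool_rot: [0.999, -0.036, 0.001, 0.0]
force: [0.3, -0.5, -0.1]
finger_gap: -0.001
0.14590433092434518 -93.21030912698683 [ 0.54432919 -0.14747536  0.20862313]
```

Run:
```python
from fit import *
ci=manip.camera_info("wrist");im=save("wrist","w2")[:,:,::-1].copy();cv2.imwrite("pics/w2b.png",cv2.convertScaleAbs(im,alpha=1.8))
print(ci["fx"],ray(ci,320,240)[0])
for t in(50,75):
    x,m,n=wristrim(im,ci,.038,(.5525,-.0018),-.0,thr=t);print(x[:2],np.degrees(x[2]),m,n)
save("top","top2")
```

```text
391.77191715426176 [ 0.54806983 -0.07701298  0.17642376]
[ 0.55128486 -0.00584997] 2.5614034544856 0.002200365057321796 1061
[ 0.55121005 -0.00581409] 2.370172723964338 0.0021567246021652886 1061
```

View pics/w2b.png

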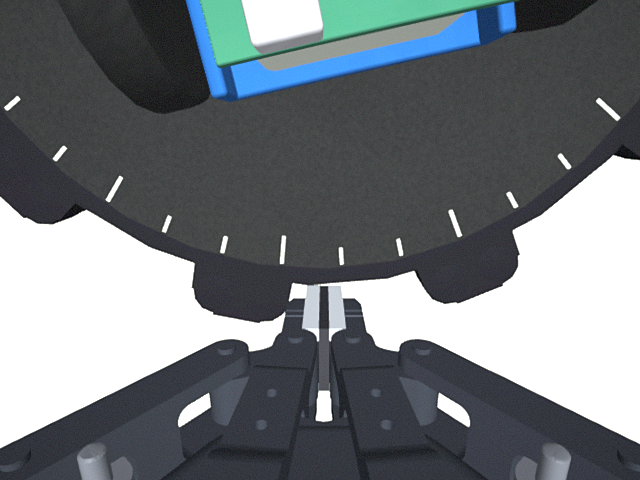

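View pics/top2.png

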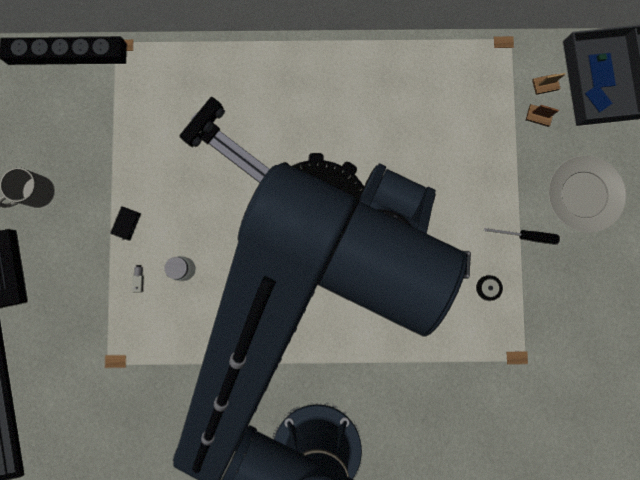

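Run:
```python
from fit import *
from scipy.spatial.transform import Rotation as Ro
ci=manip.camera_info("wrist")
for A,B in(((235,99),(480,46)),((219,66),(372,33))):
    a=onz(ci,*A,.09)[:2];b=onz(ci,*B,.09)[:2];d=b-a;print(a,b,np.degrees(np.arctan2(d[1],d[0])))
s=manip.sense();print(s["tcp_pos"],s["t"])
# top0 heading again: brighter estimates, long sides of blue board
im=cv2.imread("pics/top0.png");ct=manip.camera_info("top");hsv=cv2.cvtColor(im,cv2.COLOR_BGR2HSV)
for lo in(60,100,140):
    b=cv2.inRange(hsv,(40,lo,25),(130,255,255));b[:170]=0;b[250:]=0;b[:,:285]=0;b[:,350:]=0
    pts=cv2.findNonZero(b)[:,0].astype(float);W=np.array([onz(ct,u,v,.09)[:2] for u,v in pts]).astype(np.float32)
    bx=cv2.boxPoints(cv2.minAreaRect(W*1000));d=[bx[i+1]-bx[i] for i in(0,1)];print(lo,[(np.hypot(*k).round(),np.degrees(np.arctan2(k[1],k[0])).round(1)) for k in d])
    w,v=np.linalg.eigh(np.cov(W.T));print(np.degrees(np.arctan2(v[1,1],v[0,1])))
# rail direction: bright strip mask
g=im.astype(int);
sat=hsv[:,:,1]
for u in(222,232,242,252,262): 
    col=im[100:200,u].sum(1)/3; print(u,np.array2string(col[(u-205)*0+int((u-203)*.72)+10:int((u-203)*.72)+50].round().astype(int)))
```

```text
[ 0.52847111 -0.06970824] [ 0.57935747 -0.06287394] 7.6493400738935104
[ 0.52599613 -0.06304966] [ 0.55752068 -0.05909203] 7.1555504032126604
[ 0.54321512 -0.14698599  0.20827584] 7.35
60 [(np.float32(71.0), np.float32(-70.3)), (np.float32(112.0), np.float32(19.7))]
-158.39696579000898
100 [(np.float32(71.0), np.float32(-70.0)), (np.float32(111.0), np.float32(20.0))]
-157.71087999593246
140 [(np.float32(71.0), np.float32(-70.3)), (np.float32(110.0), np.float32(19.7))]
-153.67191954690279
222 [138 139 134 136 134 134 140 135 134 116  90 109 112 115 119 116 111 111
  83  38  28  60  98 113 109 113 108 111 118 105  72  87 132 140 136 142
 140 139 135 135]
232 [134 135 132 135 138 134 134 136 136 130  98  90 110 119 115 113 111 114
  96  73  29  39  73 110 114 107 109 113 115 111  92  73 105 131 138 137
 139 137 140 135]
242 [132 139 134 129 135 135 136 141 133 112  86 101 110 112 110 113 115 105
  94  55  37  52  90 108 107 109 109 113 113 107  94  75 120 137 138 135
 134 136 140 141]
252 [142 143 140 140 139 139 138 137 137 139 118  90 108 108 115 114 108 113
 102  80  43  31  62  98 114 113 113 117 112 112 103  86  93 138 143 140
 138 141 141 137]
262 [138 140 144 139 145 141 142 139 140 137 136  98  88 108 109 109 113 113
 109  96  73  32  43  76 108 112 112 113 111 114 112  94  77  86  54  13
   6  11  11  16]
```

Run:
```python
from h import *
s=manip.sense();C=np.array([.5525,-.0018]);p=s["tcp_pos"][:2]-C;a=np.degrees(np.arctan2(p[1],p[0]));print(a,np.hypot(*p))
st=[2,3,4,5,5,5,5,4,3,2,2,1,1,0,0,0]
A=a-np.cumsum([0]+st);r=.1455
rd=np.round(2000*np.c_[np.cos(np.radians(A)),np.sin(np.radians(A))]*r)/2;D=np.diff(rd,axis=0)
for i in range(0,16,8):print([[float(d[0]),float(d[1]),0,-float(t)] for d,t in zip(D[i:i+8],st[i:i+8])])
```

```text
-93.65917490025006 0.14548257962776992
[[-5.0, 0.0, 0, -2.0], [-7.5, 1.0, 0, -3.0], [-10.0, 2.0, 0, -4.0], [-12.0, 3.5, 0, -5.0], [-12.0, 4.0, 0, -5.0], [-11.5, 5.5, 0, -5.0], [-11.0, 6.5, 0, -5.0], [-8.5, 6.0, 0, -4.0]]
[[-6.0, 4.5, 0, -3.0], [-3.5, 3.5, 0, -2.0], [-4.0, 3.0, 0, -2.0], [-2.0, 2.0, 0, -1.0], [-1.5, 2.0, 0, -1.0], [0.0, 0.0, 0, -0.0], [0.0, 0.0, 0, -0.0], [0.0, 0.0, 0, -0.0]]
```

```bash
python3 -m jog '[[[-5,0,0,-2],[-7.5,1,0,-3],[-10,2,0,-4],[-12,3.5,0,-5],[-12,4,0,-5],[-11.5,5.5,0,-5],[-11,6.5,0,-5],[-8.5,6,0,-4]]]'
python3 -m jog '[[[-6,4.5,0,-3],[-3.5,3.5,0,-2],[-4,3,0,-2],[-2,2,0,-1],[-1.5,2,0,-1],[0,0,0,0],[0,0,0,0],[0,0,0,0]]]'
python3 - <<'E'
from fit import *
s=manip.sense();p=s['tcp_pos'][:2]-np.array([.5525,-.0018]);print(np.hypot(*p),np.degrees(np.arctan2(p[1],p[0])))
ci=manip.camera_info("wrist");im=save("wrist","w3")[:,:,::-1].copy()
cv2.imwrite("pics/w3b.png",cv2.convertScaleAbs(im,alpha=1.8))
# rear top edge of the blue board: longest line through lower edge of the blue/green mask
hsv=cv2.cvtColor(im,cv2.COLOR_BGR2HSV);b=cv2.inRange(hsv,(40,90,25),(130,255,255))
low=np.array([(u,np.max(np.nonzero(b[:,u])[0])) for u in range(0,640,4) if b[:,u].any()],float)
W=np.array([onz(ci,u,v,.09)[:2] for u,v in low])
print(low[::4].tolist())
q=cv2.fitLine(low.astype(np.float32),cv2.DIST_HUBER,0,.01,.01).ravel()
a=onz(ci,q[2]-60*q[0],q[3]-60*q[1],.09);c=onz(ci,q[2]+60*q[0],q[3]+60*q[1],.09);d=(c-a);print("edge",np.degrees(np.arctan2(d[1],d[0])))
x,m,n=wristrim(im,ci,.038,(.5525,-.0018),0,thr=75);print(x[:2],np.degrees(x[2]),m)
E
```

```text
t: 8.35
tcp_pos: [0.4667, -0.1188, 0.2081]
tool_rot: [0.948, -0.318, 0.001, 0.0]
force: [0.1, -0.6, 0.1]
finger_gap: 0.002
t: 9.35
tcp_pos: [0.4495, -0.1038, 0.2079]
tool_rot: [0.921, -0.391, -0.0, -0.0]
force: [0.3, 0.3, -0.3]
finger_gap: 0.002
0.1449401345609996 -135.27653982255495
[[176.0, 420.0], [204.0, 62.0], [220.0, 97.0], [236.0, 99.0], [252.0, 96.0], [268.0, 93.0], [284.0, 89.0], [300.0, 86.0], [316.0, 83.0], [332.0, 409.0], [348.0, 76.0], [364.0, 73.0], [380.0, 70.0], [396.0, 67.0], [412.0, 64.0], [428.0, 60.0], [444.0, 451.0], [460.0, 54.0], [476.0, 51.0], [492.0, 48.0], [508.0, 40.0], [524.0, 5.0]]
edge -35.17755318068644
[ 0.54913726 -0.00500322] -4.81718771143466 0.002187411094694558
```

View pics/w3b.png

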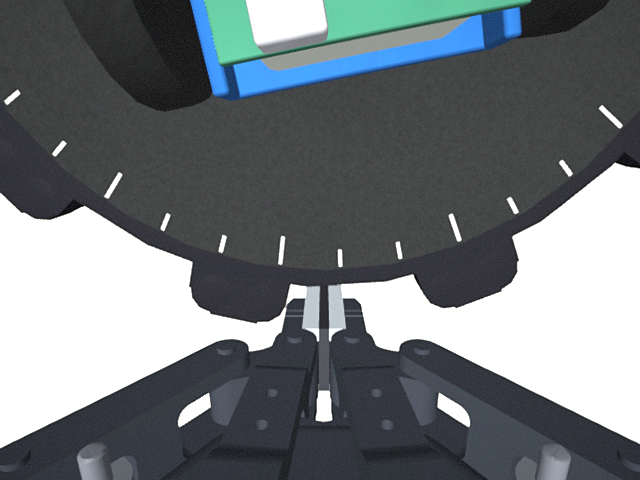

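```bash
python3 -m jog '[[[-0.9,0.9,0,-0.5],[-0.9,0.9,0,-0.5],[-0.9,0.9,0,-0.5],[-0.9,0.9,0,-0.5],[-0.9,0.9,0,-0.5],[0,0,0,0],[0,0,0,0],[1.5,-1.5,0,0]]]'
python3 -m jog '[[[2,-2,0,0],[0,-5,0,0],[0,-5,10,0],[0,0,20,0],[0,0,30,0],[0,-10,35,0],[0,-15,35,0],[0,-20,30,0]]]'
python3 -m jog '[[[0,-25,0,0],[0,-25,0,0],[0,-25,0,0],[0,-25,0,0],[0,-25,0,0],[0,-20,0,0],[0,-10,0,0],[0,0,0,0]]]'
python3 - <<'E'
from fit import *
s=manip.sense();print(s["tcp_pos"],s["q"][5])
im=save("top","top3")[:,:,::-1].copy();ci=manip.camera_info("top")
o=im[80:300,170:480];cv2.imwrite("pics/top3c.png",cv2.resize(cv2.convertScaleAbs(o,alpha=2.2),None,fx=2.5,fy=2.5,interpolation=cv2.INTER_CUBIC))
hsv=cv2.cvtColor(im,cv2.COLOR_BGR2HSV);b=cv2.inRange(hsv,(40,100,25),(130,255,255));b[:170]=0;b[260:]=0;b[:,:275]=0;b[:,360:]=0
pts=cv2.findNonZero(b)[:,0].astype(float);W=np.array([onz(ci,u,v,.09)[:2] for u,v in pts]).astype(np.float32)
r=cv2.minAreaRect(W*1000);bx=cv2.boxPoints(r);print(r[0],[(np.hypot(*(bx[i+1]-bx[i])).round(),np.degrees(np.arctan2(*(bx[i+1]-bx[i])[::-1])).round(1)) for i in(0,1)])
print("rim",wristrim(im,ci,.038,(.5525,-.0018),0,thr=75))
a,c=onz(ci,222,142.9,.017),onz(ci,262,173.3,.017);d=(a-c);print("rail",np.degrees(np.arctan2(d[1],d[0])))
E
```

```text
t: 10.4
tcp_pos: [0.4463, -0.1007, 0.2079]
tool_rot: [0.912, -0.411, -0.0, -0.0]
force: [1.0, 0.1, -0.3]
finger_gap: -0.0
t: 11.4
tcp_pos: [0.4481, -0.1581, 0.37]
tool_rot: [0.912, -0.411, 0.001, 0.0]
force: [0.9, -0.4, -1.2]
finger_gap: -0.001
t: 12.4
tcp_pos: [0.4484, -0.3132, 0.3678]
tool_rot: [0.912, -0.411, -0.0, -0.0]
force: [-0.1, 0.1, 0.7]
finger_gap: -0.002
[ 0.44843575 -0.31323373  0.36782884] 0.03315883689955668
(546.4157104492188, -6.607032775878906) [(np.float32(73.0), np.float32(-37.7)), (np.float32(115.0), np.float32(52.3))]
rim (array([ 0.55364663, -0.00312722, -0.13344358]), np.float64(0.0017060084427267114), np.int64(418))
rail 52.00289740230779
```

View pics/top3c.png

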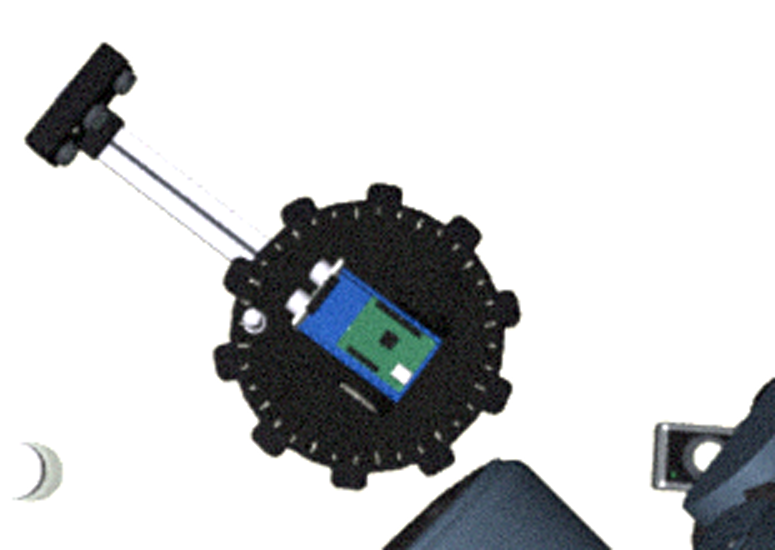

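The rover now looks along the rail: heading 52.3° against the rail's 52.0°, and the post is still standing. Next is the release button.

Run:
```python
from h import *
def blob(im,ci,c,w,thr,zs=(.048,)):
    g=cv2.cvtColor(im,cv2.COLOR_BGR2GRAY);m=(g>thr).astype(np.uint8)
    k,l,st,ce=cv2.connectedComponentsWithStats(m)
    for i in range(1,k):
        p=onz(ci,*ce[i],.048)
        if np.hypot(*(p[:2]-c))<w and st[i,4]>30: print(ce[i].round(1),st[i,2:],p.round(4))
c=np.array([.4333,-.3233])
blob(cv2.imread("pics/top0.png"),manip.camera_info("top"),c,.02,110)
ci=manip.camera_info("wrist");im=save("wrist","w4")[:,:,::-1].copy();print(proj(ci,[*c,.048]),manip.sense()["tcp_pos"])
for t in (150,200): blob(im,ci,c,.04,t)
cv2.imwrite("pics/w4b.png",im)
```

```text
[453.4 262.5] [12 11 94] [ 0.4343 -0.322   0.048 ]
[323.86097611 244.32677263] [ 0.44838194 -0.31215664  0.36771162]
[322.6 243.1] [ 36  35 966] [ 0.4334 -0.3219  0.048 ]
```

View pics/w4b.png

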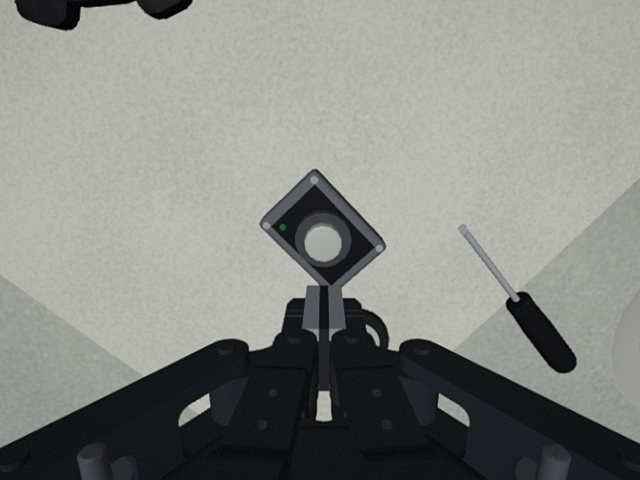

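The wrist view shows the button at (323,243), free of obstacles. I'll descend over it.

```bash
python3 -m jog '[[[-5,-3.3,-10,0],[-5,-3.3,-20,0],[-4.8,-3.2,-25,0],[0,0,-25,0],[0,0,-22,0],[0,0,-18,0],[0,0,-10,0],[0,0,0,0]]]'
python3 -m jog '[[[0,0,-3,0],[0,0,-3,0],[0,0,-3,0],[0,0,-2,0],[0,0,0,0],[0,0,0,0],[0,0,0,0],[0,0,0,0]]]'
```

```text
t: 13.5
tcp_pos: [0.4335, -0.3222, 0.2372]
tool_rot: [0.912, -0.411, -0.001, -0.0]
force: [-0.3, 0.8, -0.0]
finger_gap: -0.001
t: 14.5
tcp_pos: [0.4337, -0.3226, 0.227]
tool_rot: [0.912, -0.411, 0.0, 0.0]
force: [-0.9, -0.6, -0.8]
finger_gap: 0.002
```

```bash
python3 -m jog '[[[0,0,-2,0],[0,0,-2,0],[0,0,-2,0],[0,0,-1,0],[0,0,-1,0],[0,0,-1,0],[0,0,0,0],[0,0,0,0]]]'
python3 -m jog '[[[0,0,-1,0],[0,0,-1,0],[0,0,-1,0],[0,0,0,0],[0,0,0,0],[0,0,0,0],[0,0,0,0],[0,0,0,0]]]'
```

```text
t: 15.5
tcp_pos: [0.4337, -0.3226, 0.218]
tool_rot: [0.912, -0.411, -0.0, 0.0]
force: [-1.1, 0.9, 2.6]
finger_gap: 0.0
t: 16.5
tcp_pos: [0.4337, -0.3225, 0.2154]
tool_rot: [0.912, -0.411, 0.0, 0.0]
force: [-2.0, 1.7, 8.2]
finger_gap: -0.001
```

```bash
python3 -m jog '[[[0,0,-1,0],[0,0,-0.5,0],[0,0,0,0],[0,0,0,0],[0,0,0,0],[0,0,0,0],[0,0,0,0],[0,0,0,0]]]'
python3 -m jog '[[[0,0,3,0],[0,0,5,0],[0,0,10,0],[0,0,20,0],[0,0,30,0],[0,0,30,0],[0,0,30,0],[0,0,20,0]]]'
python3 -m jog '[[[-5,-25,0,0],[-5,-30,0,0],[-5,-30,0,0],[-5,-30,0,0],[-5,-30,0,0],[0,-20,0,0],[0,0,0,0],[0,0,0,0]]]'
python3 - <<'E'
from fit import *
im=save("top","top4")[:,:,::-1].copy();ci=manip.camera_info("top")
hsv=cv2.cvtColor(im,cv2.COLOR_BGR2HSV);b=cv2.inRange(hsv,(40,100,25),(130,255,255));b[:170]=0;b[260:]=0;b[:,:275]=0;b[:,360:]=0
pts=cv2.findNonZero(b)[:,0].astype(float);W=np.array([onz(ci,u,v,.09)[:2] for u,v in pts]).astype(np.float32)
bx=cv2.boxPoints(cv2.minAreaRect(W*1000));print([np.degrees(np.arctan2(*(bx[i+1]-bx[i])[::-1])).round(1) for i in(0,1)])
cv2.imwrite("pics/top4b.png",cv2.convertScaleAbs(im,alpha=1.8))
E
```

```text
t: 17.5
tcp_pos: [0.4337, -0.3225, 0.2153]
tool_rot: [0.912, -0.411, 0.0, 0.0]
force: [-3.1, 4.0, 18.7]
finger_gap: -0.002
t: 18.5
tcp_pos: [0.4339, -0.3227, 0.363]
tool_rot: [0.912, -0.411, 0.001, 0.0]
force: [0.1, -1.3, 0.3]
finger_gap: -0.004
t: 19.5
tcp_pos: [0.4082, -0.4874, 0.3604]
tool_rot: [0.912, -0.411, -0.001, -0.001]
force: [-0.1, 0.6, 0.1]
finger_gap: -0.003
[np.float32(-37.2), np.float32(52.8)]
```

View pics/top4b.png

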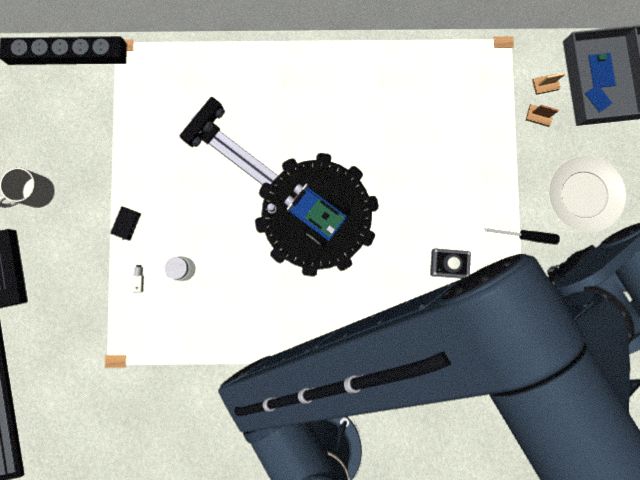

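The button hit its stop at 18.7 N with no further travel. The rover is still aligned and nothing else has moved, so I'm handing in.

```bash
python3 -c "
from h import *
print(manip.sign_off())"
```

```text
the job is handed in; nothing more can be done
None
```

I turned the platter about 147° clockwise with the shut fingertips in one rim gap, away from the post. I then pressed the release to its stop, let it come up and handed in at about 20 s of the 69 s allowed.

- **Heading:** the last top view puts the rover at 52.8°, and just before the press it read 52.3°. The rail runs at 52.0–52.4°, so the rover is within about 1° (8° allowed).
- **Release button:** it stopped moving 5–6 mm below its nominal up height, with the force rising from 8.2 N to 18.7 N. I lifted the fingers clear afterwards. I took the spring-back from the force dropping to zero and the button looking normal from above; I did not measure its travel.
- **Rover and post:** both rode round with the platter, and the post still stands. I saw no contact with either.
- **Bystanders:** the jar, battery pack, gear motor and screwdriver look unmoved in the last picture. The spare wheel is hidden behind the arm there, but no move went near it at low height.
- **Disagreements:** the two cameras put the platter centre 2–4 mm apart. The first top view gave rover headings of -158° to -164° depending on method. I used the board's edges (about -160°), which agreed with the wrist view to within 1°.

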